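# Fetch the matching spacer from a drop-front cabinet

### The job

Pull the drop-front door of the small grey cabinet all the way down, take out the one spacer tube that best fills the gap between the two end stops of the assembly nest (the longest that goes in between them), and lay it down in the nest. Then push the cabinet door fully shut again. Leave the other two spacers where they lie in the rack and do not disturb the loose collet, end cap and bearing on the bench.

Things in the scene. Friction and masses are not known exactly. Their poses are not given: they have to be found in the camera images.
- cabinet: small grey steel cabinet, fixed, 108 deep x 260 wide x 165 mm high, front leaning back. Origin on the bench at the middle of the foot of its front; x to its rear, y to its left seen from the robot, z up. Its top starts 54 mm behind the origin, 160 mm up, above the spacers: a gripper straight down strikes it, one tilted about 28 degrees from the robot's side passes under it.
- rack_mid (a point): centre of the lower end of the spacer in the middle place of the rack inside the cabinet, 30 mm behind the cabinet's origin and 45 mm up. Other places 56 mm to either side (cabinet y). Each spacer lies on two rods rising to the rear at 28 degrees, lower end against a small stop; rods and stop are narrower than the spacer; the deck is 27 mm below the spacer's axis, so fingers fit on both sides.
- door (a joint): hinge of the bottom-hinged door, rad: 0 shut (leaning 0.36 rad back from upright), grows as the door comes down towards the robot, 1.85 at its stop (nearly level). It is stiff (0.35 N m friction, door 0.35 kg) and stays where it is left; no latch. It may start a little ajar.
- door_bar (a point): middle of the door's pull bar: round, level, 10 mm thick, along the cabinet's y, 84 mm between its two arms, beyond the door's free edge in the plane of the door, with a 31 mm gap between bar and panel edge. 178 mm from the hinge axis; shut, about 24 mm above the cabinet's top; right down, about 36 mm above the bench. It can be pinched from above at any door angle.
- door_hinge (a point): point on the door's hinge axis (parallel to the cabinet's y), at the middle of the door, 22 mm above the bench at the foot of the front. At door angle q the bar is 178*sin(0.36-q) mm behind (cabinet +x) and 178*cos(0.36-q) mm above this point.
- spacer_a: turned steel spacer tube, 30 mm long, 26 mm outside diameter, 17 mm bore, about 0.1 kg; one of three alike but for length. Origin: centre of one end face; z along the tube, its middle 15 mm along +z. At the start in one of the three places of the sloping rack, this end lowest and towards the robot, z rising to the cabinet's rear at 28 degrees above level.
- spacer_b: turned steel spacer tube, 38 mm long, 26 mm outside diameter, 17 mm bore, about 0.1 kg; one of three alike but for length. Origin: centre of one end face; z along the tube, its middle 19 mm along +z. At the start in one of the three places of the sloping rack, this end lowest and towards the robot, z rising to the cabinet's rear at 28 degrees above level.
- spacer_c: turned steel spacer tube, 46 mm long, 26 mm outside diameter, 17 mm bore, about 0.1 kg; one of three alike but for length. Origin: centre of one end face; z along the tube, its middle 23 mm along +z. At the start in one of the three places of the sloping rack, this end lowest and towards the robot, z rising to the cabinet's rear at 28 degrees above level.
- spacer_b_mid (a point): middle of the 38 mm spacer, on its axis.
- nest: assembly nest: fixed base plate 86 x 64 x 8 mm, two upright end stops 24 mm wide, 49 mm high, inner faces 42 mm apart along the nest's x, flared outward above 40 mm. Between them two rods hold a 26 mm tube level, along x, its axis 35.5 mm above the bench. Rods and stops are narrower than the tube: fingers pass on both sides down to 8 mm above the bench. Origin: centre of underside; z up.
- nest_seat (a point): where the middle of the right spacer belongs: midway between the stops, 35.5 mm above the bench.
- collet: loose steel collet standing on the bench, 26 mm across, 38 mm high, a bystander; origin at the centre of its underside.
- end_cap: loose stepped metal end cap, 32 mm across, 26 mm high, a bystander; origin at the centre of its underside.
- bearing: loose ball bearing lying flat, 35 mm across, 11 mm high, a bystander; origin at the centre of its underside.

How it is judged:
By the outcome, as a careful person would: the job done as asked, in the order asked, and still so for the second after the job is handed in, with the robot touching nothing.
It also fails if it takes over 61 s, if anything falls off the work surface, if the arm or the gripper's body presses on something with over 40 N, if the wrist force passes 120 N, or if a joint passes its speed limit or range.

### The arm

A 6-joint arm with a two-finger parallel gripper is mounted at the origin on a cart in front of the work surface, level with it; the furniture and walls round the work are solid. World frame = base frame: x ahead of the robot, y to its left, z up, the work surface at z = 0. Lengths are in m, angles in rad, forces in N, time in s.
With the tool pointing down it reaches from about 0.375 to 0.925 m from the base axis. Payload 5.7 kg.
Tool frame: the origin (TCP) lies midway between the tips of the shut fingers; the grasp point (between the pads) lies 19 mm behind it; z points along the fingers, y is the line along which they close (so a half turn about z gives the same grasp; the last joint's range is limited). The gripper opens to 85 mm and grips with 20 to 120 N. Pads are 22 mm wide; open, the fingers measure 114 mm over their backs; the gripper's body (76 mm by 85 mm) begins 54 mm behind the grasp point. The pads swing forward as they close: fully open they stand 13 mm farther back than shut.
Start: joints at [1.113, 0.359, 1.51, -0, 1.272, -0.115], TCP at [0.202, 0.565, 0.231] pointing down, gripper open.
Joint ranges: [-2.97, 2.97], [-1.01, 2.36], [0.21, 2.38], [-0.96, 4.11], [0.2, 2.71], [-2.98, 2.98]. Speed limits (rad/s): [2.39, 2.39, 3.14, 3.14, 3.14, 3.14].

### API

Orientations are given as a unit quaternion [w, x, y, z].
In Python, from rig import ctrl gives the robot as it stands. Calls block until the motion is done:
- ctrl.goto(position, orientation): joint-space move of the TCP to a pose.
- ctrl.move_l(position, orientation=None, feed=0.15, contact_N=None): straight line of the TCP; orientation=None keeps the orientation; feed is the mean speed in m/s. With contact_N (N) it stops when the force on the tool has changed by that much, and returns True; else False.
- ctrl.goto_joints(angles): joint-space move.
- ctrl.gripper_to(opening, f_grip=None): finger opening in m; f_grip is the grip in N (None keeps the last); returns when the fingers have stopped.
- ctrl.dwell(seconds).
- ctrl.ik(position, orientation): joint angles nearest the present ones, or None.
- ctrl.get_state(): the state.
- ctrl.read_camera(name): name is "scene" or "top" or "wrist"; returns (picture, depth): 400x640x3 uint8, red, green, blue; 400x640 float32, m along the optical axis (not along the pixel's ray), 0 where there is no reading.
- ctrl.get_calibration(name): a dict with "intrinsics" (3x3 intrinsics, pixels), "extrinsics" (4x4, takes a point from world to camera coordinates). Camera axes: x right, y up, looking along -z (the intrinsics and any distortion apply to the point x, -y, -z); pixel columns grow to the right and rows downward; lengths in m; the calibration is good to about 2 mm. A picture is of the moment at which its call begins: read the wrist's pose just before it. get_calibration takes no time and is no camera call; for the wrist camera it gives the pose at the moment of the call.
A pose or a line that the arm cannot do raises ctrl.MotionError and nothing moves.
- ctrl.close_job(): hands the job in; it is judged then, once.
Trained networks look in the newest picture that a camera, given by its name, has taken for a name from the list of things; names that differ only in an ending like _2 or _b are one class to them, and where a whole thing is asked for, a point or a joint stands for the part that bears it (a point fixed in the world has none). Each returns a list of dicts, best first, with "conf" (0 to 1); they miss things now and then, are a little off and sometimes report something else, mostly with a low value. They report only what shows in the picture. A call takes as long as a camera call.
- ctrl.search_frame(thing, camera): "box" ([centre column, centre row, width, height] in pixels, round what is visible of it).
- ctrl.pinpoint(thing, camera): "xy" ([column, row] in pixels: a listed point, or the origin of a listed thing).
The state is a dict: "clock": time; "q": joint angles; "qvel": joint speeds; "tau": joint torques, N m; "tool_pos": TCP position; "tool_rot": TCP orientation; "contact_force": force on the tool from outside, world axes, zero at the start; "torque": the same for the moment, N m; "grip_width": finger opening in m; "grip_force": force on a finger pad.
Only numpy, scipy, OpenCV 4.12 (cv2) and the standard library are available. Lean on these libraries where they do the work, as an engineer would, in place of code of your own. Each camera call takes 0.05 s, during which the arm holds its last target. There are 200 camera calls.

## Working session

There is one attempt and no reset: what is moved stays moved. The work goes in short steps, each a Python script; the robot and the scene stay as the last script left them, time stands still between calls to the robot, and variables do not carry over. Pictures are saved under pics/ and viewed, at most 10 in all, crops included, and the job is handed in when it is done.

```bash
mkdir -p pics; ls
cat > h.py <<'E'
import numpy as np, cv2
from rig import ctrl
from scipy.spatial.transform import Rotation as R
def look(cam,name=None):
    c=ctrl.get_calibration(cam); p,d=ctrl.read_camera(cam)
    if name: cv2.imwrite('pics/'+name,p[:,:,::-1])
    return p,d,c
def ray(c,xy):
    K=np.array(c['intrinsics']);E=np.array(c['extrinsics'])
    v=np.linalg.inv(K)@[xy[0],xy[1],1]; v=np.array([v[0],-v[1],-1.])
    o=-E[:3,:3].T@E[:3,3]
    return o,E[:3,:3].T@v      # scaled so depth 1
def at_z(c,xy,z):
    o,v=ray(c,xy); return o+v*(z-o[2])/v[2]
def at_d(c,xy,d):
    o,v=ray(c,xy); r,cc=int(round(xy[1])),int(round(xy[0]))
    w=d[max(r-2,0):r+3,max(cc-2,0):cc+3]; w=w[w>0]
    return o+v*np.median(w) if len(w) else None
def quat(x,y,z):
    m=R.from_matrix(np.array([x,y,z]).T).as_quat(); return [m[3],m[0],m[1],m[2]]
E
python3 - <<'E'
from h import *
np.set_printoptions(precision=4,suppress=True)
for cam in ['scene','top']:
    p,d,c=look(cam,cam+'0.png'); print(cam,{k:v for k,v in c.items()})
    for t in ['cabinet','door_bar','door_hinge','rack_mid','nest','nest_seat','collet','end_cap','bearing','spacer_b']:
        for r in ctrl.pinpoint(t,cam)[:3]:
            print(t,round(r['conf'],2),np.array(r['xy']),at_d(c,r['xy'],d),at_z(c,r['xy'],0))
print(ctrl.get_state())
E
```

```text
pics
rig.py
scene {'intrinsics': array([[396.1799,   0.    , 327.6599],
       [  0.    , 396.1799, 201.6485],
       [  0.    ,   0.    ,   1.    ]]), 'extrinsics': array([[-0.5628, -0.8264, -0.0156,  0.226 ],
       [ 0.5365, -0.3796,  0.7537, -0.4421],
       [-0.6288,  0.4158,  0.657 , -0.6132],
       [ 0.    ,  0.    ,  0.    ,  1.    ]])}
cabinet 0.65 [407.9 210.6] [ 0.5262 -0.3518  0.0022] [ 0.5278 -0.3537  0.    ]
door_bar 0.67 [409.  144.7] [ 0.559  -0.3552  0.1973] [ 0.77   -0.5839  0.    ]
door_bar 0.62 [408.3 209.8] [ 0.5269 -0.3537  0.0037] [ 0.5296 -0.3569  0.    ]
door_hinge 0.82 [408.  205.7] [ 0.5277 -0.3508  0.0196] [ 0.5427 -0.3679  0.    ]
door_hinge 0.63 [261.  300.8] [0.4764 0.1204 0.0278] [ 0.4958  0.1144 -0.    ]
rack_mid 0.59 [401.2 192.7] [ 0.5408 -0.3315  0.0661] [ 0.596  -0.3909  0.    ]
nest 0.72 [262.3 299.4] [0.4733 0.118  0.0344] [0.4974 0.1104 0.    ]
nest 0.4 [246.2 254.6] [0.6298 0.0851 0.0096] [0.6384 0.0826 0.    ]
nest_seat 0.83 [261.1 286.1] [0.5163 0.1009 0.0202] [0.5315 0.096  0.    ]
collet 0.59 [311.2 229. ] [ 0.613  -0.0924  0.0093] [ 0.62
[... 1445 characters left out ...]
.7 196.3] [ 0.5457 -0.3402  0.1068] [ 0.5615 -0.3676  0.    ]
spacer_b 0.47 [224.7 214.4] [0.5034 0.113  0.0205] [0.5053 0.1179 0.    ]
spacer_b 0.45 [391.8 187.1] [ 0.5643 -0.2857  0.1165] [ 0.5843 -0.3087  0.    ]
{'clock': 1.1, 'q': array([ 1.1129,  0.3588,  1.5104, -0.    ,  1.2725, -0.1151]), 'qvel': array([ 0.001 , -0.0005, -0.0005,  0.0002,  0.0007, -0.0013]), 'tau': array([  0.0005, -52.7595, -27.9047,  -0.0003,   0.0017,  -0.    ]), 'tool_pos': array([0.2017, 0.5651, 0.2313]), 'tool_rot': array([-0.    ,  0.1706,  0.9853, -0.    ]), 'contact_force': array([ 0.3015,  0.4371, -0.3165]), 'torque': array([-0.0135,  0.02  , -0.0128]), 'grip_force': 0.0, 'grip_width': 0.08525727240542337}
```

View pics/scene0.png

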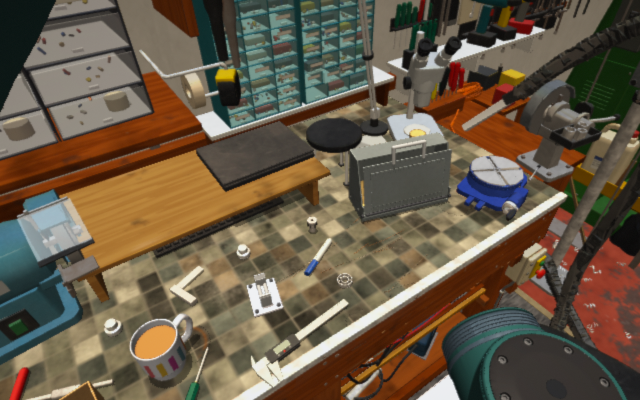

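View pics/top0.png

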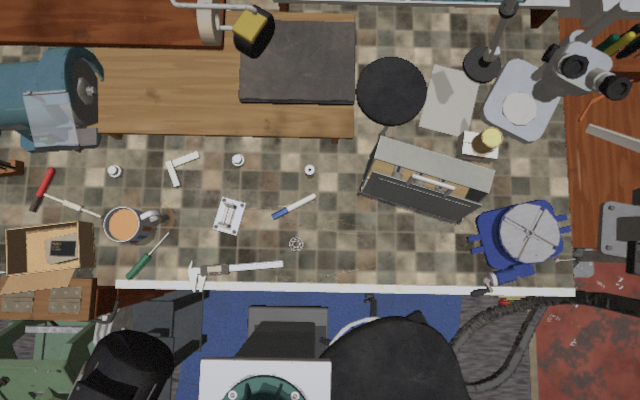

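The scene view shows the cabinet centred near (400,180) with the bar at (409,147), the nest at (265,296), bearing (345,280), collet (312,225) and end cap (243,252). In the top view the bar is at (432,184), the nest at (229,215), and the door looks slightly ajar.

```bash
cat > m1.py <<'E'
from h import *
np.set_printoptions(precision=4,suppress=True)
def cloud(cam,u0,u1,v0,v1):
    p,d,c=look(cam); K=c['intrinsics'];E=c['extrinsics']
    v,u=np.mgrid[v0:v1,u0:u1]; z=d[v0:v1,u0:u1]; m=z>0
    X=np.stack([(u-K[0,2])/K[0,0]*z,-(v-K[1,2])/K[1,1]*z,-z],-1)
    return ((X-E[:3,3])@E[:3,:3]),m,p[v0:v1,u0:u1]
# scene: door plane
P,m,im=cloud('scene',340,460,130,225)
Q=P[m]; 
rng=np.random.default_rng(0)
best=None; S=Q[(Q[:,2]>.03)&(Q[:,2]<.18)]
for _ in range(1500):
    a=S[rng.choice(len(S),3,False)]; n=np.cross(a[1]-a[0],a[2]-a[0]); l=np.linalg.norm(n)
    if l<1e-5: continue
    n/=l; k=abs((S-a[0])@n)<.002
    if best is None or k.sum()>best.sum(): best=k
I=S[best]; cen=I.mean(0); n=np.linalg.svd(I-cen,full_matrices=False)[2][2]; n*=-np.sign(n[0])
print('plane',len(S),len(I),cen,n,'lean',np.arcsin(n[2]),'yaw of cab x',np.arctan2(-n[1],-n[0]))
h=np.array([-n[0],-n[1]]);h/=np.linalg.norm(h); y=np.array([-h[1],h[0]])
# panel extent along y, along-plane
print('y ext',np.percentile(I[:,:2]@y,[0.5,99.5]),'z',np.percentile(I[:,2],[.5,99.5]))
B=Q[Q[:,2]>.178]; B=B[(abs(B[:,2]-.19)<.02)]; print('hi pts scene',len(B)); 
for cam,w in [('scene',(340,460,130,225)),('top',(355,500,130,225))]:
    P,m,im=cloud(cam,*w); Q=P[m]; 
    print(cam,'z hist',np.histogram(Q[:,2],np.arange(0,.22,.01))[0])
    B=Q[(Q[:,2]>.174)&(Q[:,2]<.21)]
    if len(B): print(len(B),B.mean(0),B.min(0),B.max(0),'y',np.percentile(B[:,:2]@y,[0,10,50,90,100]),'x',np.percentile(B[:,:2]@h,[0,10,50,90,100]))
    T=Q[(Q[:,2]>.155)&(Q[:,2]<.17)]
    if len(T)>20: print('top',len(T),cv2.minAreaRect((T[:,:2]*1000).astype(np.float32)))
print('h',h,'y',y)
# nest
P,m,im=cloud('top',205,255,190,240)
N=(m&(P[:,:,2]>.004)&(P[:,:,2]<.013)); print('plate',cv2.minAreaRect((P[N][:,:2]*1000).astype(np.float32)))
N=(m&(P[:,:,2]>.04)&(P[:,:,2]<.06)); print('stops',N.sum(),cv2.minAreaRect((P[N][:,:2]*1000).astype(np.float32)))
print(P[N][:40])
p=look('top')[0]
cv2.imwrite('pics/crop.png',np.hstack([cv2.resize(p[185:245,200:260],(400,400),interpolation=cv2.INTER_CUBIC),cv2.resize(p[130:230,355:500],(400,276)).repeat(1,0) if 0 else cv2.copyMakeBorder(cv2.resize(p[130:225,355:500],(400,262),interpolation=cv2.INTER_CUBIC),0,138,0,0,0)])[:,:,::-1])
E
python3 m1.py
```

```text
plane 6735 3046 [ 0.5437 -0.346   0.0998] [-0.9425  0.2747  0.1902] lean 0.19141440858038417 yaw of cab x -0.2836474074921334
y ext [-0.3079 -0.0607] z [0.0309 0.1716]
hi pts scene 187
scene z hist [1743  305  567  346  340  343  341  333  347  365  613  559  395  398
  454  702 1154   32   27  101   51]
195 [ 0.5595 -0.3537  0.1946] [ 0.5412 -0.3991  0.1751] [ 0.5754 -0.3096  0.2032] y [-0.2303 -0.2251 -0.1824 -0.1416 -0.1381] x [0.6297 0.6329 0.6361 0.6397 0.6432]
top 1621 ((643.1456909179688, -374.18975830078125), (275.8683166503906, 194.44058227539062), 72.00100708007812)
top z hist [1199  349  398  669  804  359  300  287  247  239  558  220  233  267
  273  342 3011   23   18  151   76]
263 [ 0.562  -0.3533  0.1965] [ 0.5433 -0.3982  0.1741] [ 0.5791 -0.3086  0.2036] y [-0.2295 -0.2223 -0.1824 -0.1407 -0.1359] x [0.6311 0.6348 0.6381 0.6431 0.6455]
top 3229 ((593.0205078125, -363.70306396484375), (260.60052490234375, 87.48523712158203), 73.86453247070312)
h [ 0.96   -0.2799] y [0.2799 0.96  ]
plate ((513.3189086914062, 109.78228759765625), (88.89237976074219, 115.69169616699219
[... 393 characters left out ...]
78]
 [0.5292 0.093  0.0462]
 [0.5267 0.1105 0.0435]
 [0.527  0.1084 0.0421]
 [0.5266 0.1052 0.0456]
 [0.5264 0.1022 0.0479]
 [0.5266 0.1001 0.0465]
 [0.5263 0.097  0.0496]
 [0.5266 0.0951 0.0472]
 [0.5265 0.0923 0.0488]
 [0.5262 0.0893 0.0512]
 [0.527  0.0883 0.0446]
 [0.5246 0.1084 0.0417]
 [0.5245 0.1058 0.0423]
 [0.5245 0.1033 0.0426]
 [0.5245 0.1008 0.0431]
 [0.5248 0.0987 0.0413]
 [0.5244 0.0955 0.0449]
 [0.5242 0.0926 0.0469]
 [0.5243 0.0902 0.047 ]
 [0.5246 0.0883 0.0444]
 [0.5224 0.0987 0.0409]
 [0.5223 0.096  0.0421]
 [0.5225 0.0939 0.0405]
 [0.5223 0.0909 0.0429]
 [0.4798 0.1218 0.0475]
 [0.4802 0.1208 0.0418]
 [0.4804 0.1137 0.0412]
 [0.4772 0.1239 0.0483]
 [0.4772 0.1213 0.0492]]
```

```bash
cat >> h.py <<'E'
YAW=-0.2825; C,S_=np.cos(YAW),np.sin(YAW)
hx=np.array([C,S_,0]);hy=np.array([-S_,C,0]);ez=np.array([0,0,1.])
HIN=hx*.604+hy*-.1827+ez*.022
CAB=HIN*[1,1,0]
def cab(x,y,z): return CAB+hx*x+hy*y+ez*z
def bar(q): return HIN+hx*.178*np.sin(.36-q)+ez*.178*np.cos(.36-q)
def tool(y,z): y=np.array(y);z=np.array(z); return quat(np.cross(y,z),y,z)
E
python3 - <<'E'
from h import *
np.set_printoptions(precision=3,suppress=True)
for s in (1,-1):
    o=tool(s*hx,-ez)
    for q in (.17,1,1.85): print('bar',s,q,ctrl.ik(bar(q)-ez*.019,o))
    t=np.radians(28); z=hx*np.sin(t)-ez*np.cos(t)
    for yy in (-.056,0,.056): print('rack',s,yy,ctrl.ik(cab(.0468,yy,.0539)+z*.019,tool(s*hy,z)))
    n=np.radians(-14); ny=np.array([-np.sin(n),np.cos(n),0]); print('nest',s,ctrl.ik([.501,.106,.0165],tool(s*ny,-ez)))
n=np.radians(-14); ny=np.array([-np.sin(n),np.cos(n),0])
ctrl.goto([.47,.11,.27],tool(ny if ctrl.ik([.501,.106,.2],tool(ny,-ez)) is not None else -ny,-ez))
p,d,c=look('wrist','w1.png')
print(c['extrinsics'],c['intrinsics'])
for t in ['nest','nest_seat']:
    for r in ctrl.pinpoint(t,'wrist')[:3]: print(t,r,at_z(c,r['xy'],.0355),at_z(c,r['xy'],0))
print(ctrl.get_state()['clock'])
E
```

```text
bar 1 0.17 [-0.666  0.495  1.424 -0.     1.222 -0.383]
bar 1 1 [-0.765  0.356  1.76  -0.     1.026 -0.482]
bar 1 1.85 [-0.836  0.494  2.007 -0.     0.641 -0.554]
rack 1 -0.056 [-0.868  0.599  1.848  0.776  0.379 -2.839]
rack 1 0 [-0.776  0.581  1.899  0.799  0.316 -2.789]
rack 1 0.056 [-0.676  0.568  1.937  0.797  0.255 -2.702]
nest 1 [ 0.074  0.535  1.901 -0.     0.705 -1.253]
bar -1 0.17 [-0.666  0.495  1.424 -0.     1.222  2.758]
bar -1 1 [-0.765  0.356  1.76  -0.     1.026  2.659]
bar -1 1.85 [-0.836  0.494  2.007 -0.     0.641  2.588]
rack -1 -0.056 [-0.868  0.599  1.848  0.776  0.379  0.302]
rack -1 0 [-0.776  0.581  1.899  0.799  0.316  0.353]
rack -1 0.056 [-0.676  0.568  1.937  0.797  0.255  0.439]
nest -1 [ 0.074  0.535  1.901 -0.     0.705  1.889]
[[ 0.242  0.97   0.001 -0.221]
 [-0.93   0.232 -0.287  0.459]
 [-0.278  0.068  0.958 -0.292]
 [ 0.     0.     0.     1.   ]] [[296.994   0.    319.723]
 [  0.    296.994 205.142]
 [  0.      0.      1.   ]]
nest {'xy': [320.1, 193.1], 'conf': 0.78} [0.492 0.106 0.035] [0.501 0.104 0.   ]
nest_seat {'xy': [320.3, 199.9], 'conf': 0.74} [0.501 0.104 0.035] [0.511 0.101 0.   ]
nest_seat {'xy': [31.8, 285.8], 'conf': 0.29} [ 0.525 -0.33   0.035] [ 0.537 -0.373  0.   ]
3.4167
```

View pics/w1.png

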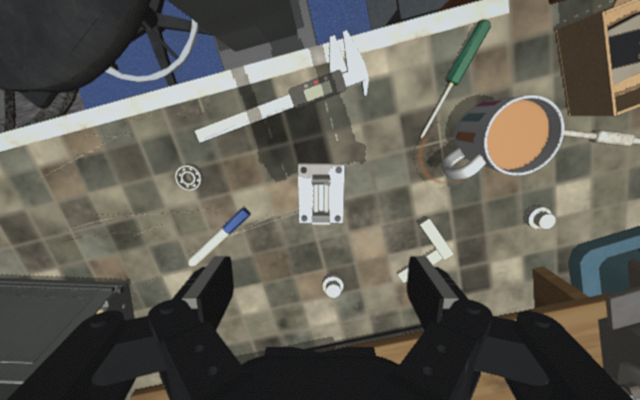

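The wrist view shows the nest nearly square to the image: plate spans columns 299–345 and rows 163–224, with the seat at (320,200). That agrees with (0.501, 0.104). Next I'll refine its yaw and open the door.

```bash
cat > a.py <<'E'
from h import *
np.set_printoptions(precision=4,suppress=True)
p,d,c=look('wrist')
g=p.min(2).astype(int); mm=np.zeros(g.shape,np.uint8); mm[155:232,290:355]=(g[155:232,290:355]>150)
mm=cv2.morphologyEx(mm,cv2.MORPH_CLOSE,np.ones((9,9)))
k=cv2.connectedComponentsWithStats(mm); i=1+np.argmax(k[2][1:,4]); v,u=np.nonzero(k[1]==i)
W=np.array([at_z(c,(a,b),.008)[:2]*1000 for a,b in zip(u,v)],np.float32)
print('plate',cv2.minAreaRect(W),len(W))
K=c['intrinsics'];E=c['extrinsics']; v,u=np.mgrid[160:230,295:350]; z=d[160:230,295:350]
X=(np.stack([(u-K[0,2])/K[0,0]*z,-(v-K[1,2])/K[1,1]*z,-z],-1)-E[:3,3])@E[:3,:3]
T=X[X[:,:,2]>.044]; print('stops',len(T),cv2.minAreaRect((T[:,:2]*1000).astype(np.float32)))
Pl=X[(X[:,:,2]>.005)&(X[:,:,2]<.011)]; print('plate d',len(Pl),cv2.minAreaRect((Pl[:,:2]*1000).astype(np.float32)))
o=tool(hx,-ez)
ctrl.gripper_to(.05,f_grip=40)
b=bar(.17)-ez*.019
ctrl.goto(b+ez*.07,o); ctrl.move_l(b,feed=.12,contact_N=15)
ctrl.gripper_to(0.0); s=ctrl.get_state(); print(s['clock'],s['grip_width'],s['grip_force'],s['contact_force'],s['tool_pos']-b)
look('wrist','w2.png')
E
python3 a.py
```

```text
plate ((502.47021484375, 104.15270233154297), (64.29017639160156, 85.66500091552734), 76.00797271728516) 2352
stops 191 ((464.6191101074219, 113.7018051147461), (22.629703521728516, 134.8181915283203), 75.57471466064453)
plate d 1807 ((500.61639404296875, 103.98410034179688), (63.90639114379883, 84.64154815673828), 75.76153564453125)
6.8167 0.008156625012202517 39.075642228126526 [ 0.6661 -0.9403  3.702 ] [ 0.0008 -0.0005  0.0011]
```

View pics/w2.png

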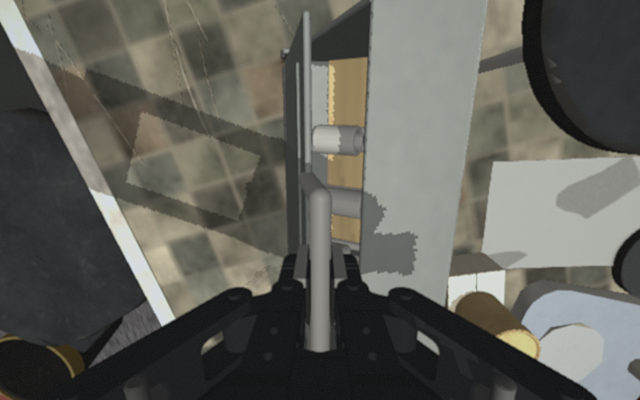

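The wrist view shows the bar at (320,250) held between the fingers, with one spacer visible at (337,138). The nest is centred at (0.5015, 0.104) with yaw -14.1°. Now I'll pull the door down.

```bash
cat > b.py <<'E'
from h import *
np.set_printoptions(precision=4,suppress=True)
for q in np.linspace(.17,1.85,11)[1:]:
    hit=ctrl.move_l(bar(q)-ez*.019,feed=.13,contact_N=30); s=ctrl.get_state()
    print(round(q,2),hit,s['contact_force'])
    if hit: break
print(s['clock'],s['grip_width'],s['tool_pos']-(bar(q)-ez*.019))
ctrl.gripper_to(.045); p=ctrl.get_state()['tool_pos']
ctrl.move_l(p+ez*.06,feed=.2)
# tilted view of rack
t=np.radians(28); z=hx*np.sin(t)-ez*np.cos(t); o=tool(-hy,z)
for back in (.26,.22,.18,.15):
    v=cab(.0468,0,.0539)-z*back
    if ctrl.ik(v,o) is not None: print(back); ctrl.goto(v,o); break
pc,d,c=look('wrist','w3.png'); np.savez('w3.npz',d=d,K=c['intrinsics'],E=c['extrinsics'])
for th in ['spacer_b','spacer_b_mid','rack_mid']:
    for r in ctrl.pinpoint(th,'wrist')[:4]:
        a=at_d(c,r['xy'],d); e=a-CAB if a is not None else np.zeros(3); print(th,round(r['conf'],2),r['xy'],e@hx,e@hy,e[2])
for r in ctrl.search_frame('spacer_b','wrist'): print(r)
pt,dt,ct=look('top')
for r in ctrl.pinpoint('door_bar','top')[:2]: print(r, at_z(ct,r['xy'],.036)-bar(1.85))
print(ctrl.get_state()['clock'])
E
python3 b.py
```

```text
0.34 False [-1.629   0.9991  7.9606]
0.51 False [-1.8257  1.4596  7.5799]
0.67 False [-3.5118 -0.8789  2.0876]
0.84 False [-0.2675 -1.5701 -4.0851]
1.01 False [ 3.6253 -1.9958 -8.4296]
1.18 False [ 6.0911 -1.2284 -9.3747]
1.35 False [ 7.1276 -1.1076 -7.4034]
1.51 False [ 7.9274 -0.334  -6.4536]
1.68 False [ 8.8527  1.5613 -4.6377]
1.85 True [ 1.1268 -2.1142 -4.709 ]
10.6167 0.00804638406997018 [ 0.0033 -0.0019  0.0002]
0.26
spacer_b_mid 0.84 [283.8, 166.7] 0.04771871162181757 0.04822500330562228 0.06476558987176234
rack_mid 0.74 [325.9, 179.4] 0.03235914987378891 -0.007713022204229874 0.057471780877920875
{'box': [361.9, 172.7, 20.2, 24.4], 'conf': 0.81}
{'box': [322.3, 167.6, 16.6, 38.8], 'conf': 0.6}
{'box': [281.0, 168.4, 16.6, 30.3], 'conf': 0.55}
{'xy': [386.6, 274.6], 'conf': 0.76} [ 0.0049  0.0063 -0.0004]
13.0083
```

View pics/w3.png

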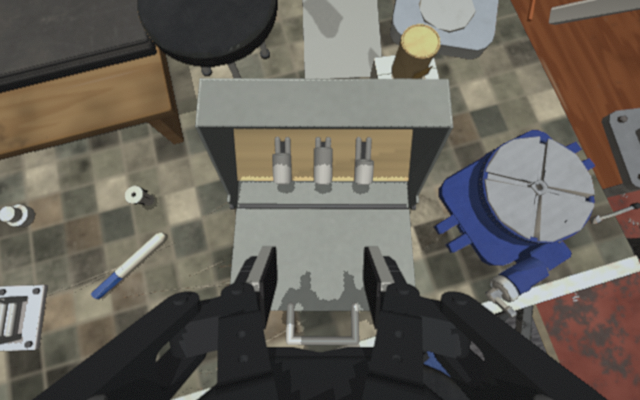

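The rack view shows three spacers at columns 281, 322 and 363. The box heights of 30, 39 and 24 px make the left one the 38 mm spacer. The door is down. I'll check the lengths and the lateral offset against depth.

Run:
```python
from h import *
np.set_printoptions(precision=4,suppress=True)
f=np.load('w3.npz');d,K,E=f['d'],f['K'],f['E']
v,u=np.mgrid[120:215,190:460]; z=d[120:215,190:460]
X=(np.stack([(u-K[0,2])/K[0,0]*z,-(v-K[1,2])/K[1,1]*z,-z],-1)-E[:3,3])@E[:3,:3]-CAB
P=np.stack([X@hx,X@hy,X[:,:,2]],-1)[z>0]
t=np.radians(28); a=np.array([np.cos(t),0,np.sin(t)]); n=np.array([-np.sin(t),0,np.cos(t)])
o=np.array([.030,0,.045]); D=P-o; s=D@a; w=D@n; y=P[:,1]
k=(w>.0)&(w<.02)&(s>-.01)&(s<.06)&(abs(y)<.09)
print(k.sum(), np.histogram(y[k],np.arange(-.09,.091,.006)))
for c in (-.061,-.005,.051):
    m=k&(abs(y-c)<.022); yy=np.median(y[m]); r=m&(w>np.percentile(w[m],50))
    print(c,m.sum(),'y',y[m].min(),y[m].max(),np.mean(y[r]),'wtop',np.percentile(w[m],[50,90,98]),'s',np.percentile(s[r],[1,5,95,99]))
T=P[(P[:,2]>.15)]; print('cab top y',T[:,1].min(),T[:,1].max(),'x',np.percentile(T[:,0],[1,99]),'z',np.median(T[:,2]))
# yaw check: front edge of the top
import numpy as np
xs=np.arange(-.12,.12,.01); ed=[T[abs(T[:,1]-q)<.005][:,0].min() for q in xs]; print('front edge slope',np.polyfit(xs,ed,1))
```

```text
1555 (array([  0,   0,   0,  73,  95, 100, 111,  29,   0,   0,   0,   0,  67,
       172, 140, 174,  68,   0,   0,   0,   0,  40, 141, 136, 123,  86,
         0,   0,   0,   0]), array([-0.09 , -0.084, -0.078, -0.072, -0.066, -0.06 , -0.054, -0.048,
       -0.042, -0.036, -0.03 , -0.024, -0.018, -0.012, -0.006,  0.   ,
        0.006,  0.012,  0.018,  0.024,  0.03 ,  0.036,  0.042,  0.048,
        0.054,  0.06 ,  0.066,  0.072,  0.078,  0.084,  0.09 ]))
-0.061 408 y -0.07125017140243609 -0.04628867327171779 -0.05858491571478277 wtop [0.009  0.0111 0.0117] s [0.003  0.0043 0.0302 0.0314]
-0.005 621 y -0.014829170474602159 0.008400678092705671 -0.0031012994403178842 wtop [0.009  0.011  0.0118] s [0.0032 0.0051 0.0457 0.0471]
0.051 526 y 0.04037445351508552 0.06509545325710056 0.05254068491409386 wtop [0.0089 0.011  0.0116] s [0.003  0.0044 0.0389 0.0398]
cab top y -0.13292149999593078 0.12639832848980076 x [0.0524 0.0643] z 0.1638923189208635
front edge slope [0.0028 0.0564]
```

```bash
cat > c.py <<'E'
from h import *
np.set_printoptions(precision=4,suppress=True)
t=np.radians(28); z=hx*np.sin(t)-ez*np.cos(t); a=hx*np.cos(t)+ez*np.sin(t); o=tool(-hy,z)
mid=cab(.030,.0526,.045)+a*.021+z*.001
g=mid+z*(.019-.001)
ctrl.goto(g-z*.15,o)
hit=ctrl.move_l(g,feed=.12,contact_N=10); s=ctrl.get_state(); print(hit,(s['tool_pos']-g)@z,s['contact_force'])
ctrl.gripper_to(0,f_grip=40); s=ctrl.get_state(); print(s['grip_width'],s['grip_force'],s['contact_force'])
look('wrist','w4.png')
ctrl.move_l(g-z*.16,feed=.15); s=ctrl.get_state(); print(s['clock'],s['grip_width'],s['grip_force'])
p,d,c=look('wrist','w5.png')
a_=cv2.imread('pics/w4.png');b=cv2.imread('pics/w5.png');cv2.imwrite('pics/w45.png',np.hstack([a_[100:400,120:520],b[100:400,120:520]]))
E
python3 c.py
```

```text
False -0.0004037989449147561 [-0.0568  0.024  -0.2854]
0.024717821633061215 39.030364751815796 [-3.7687  1.6213  5.9051]
16.6 0.02451215699588936 39.391581416130066
```

View pics/w45.png

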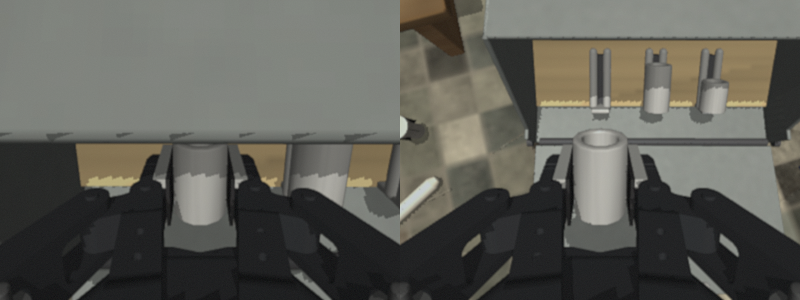

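The crops show the tube held squarely (bore end at (600,140), right panel) and the left rack place empty, with the other two spacers undisturbed. I'll hover over the nest and measure the tube and stops in the same frame.

```bash
cat > e.py <<'E'
from h import *
np.set_printoptions(precision=4,suppress=True)
n=np.radians(-14.1); nx=np.array([np.cos(n),np.sin(n),0]);ny=np.array([-np.sin(n),np.cos(n),0])
N=np.array([.5013,.104,0]); o=tool(-ny,-ez)
ctrl.goto(N+ez*.15,o)
s=ctrl.get_state(); print(s['clock'],s['q'],s['grip_width'],s['tool_pos'])
p,d,c=look('wrist','w6.png'); K=c['intrinsics'];E=c['extrinsics']; v,u=np.mgrid[0:400,0:640]
X=(np.stack([(u-K[0,2])/K[0,0]*d,-(v-K[1,2])/K[1,1]*d,-d],-1)-E[:3,3])@E[:3,:3]-N
P=np.stack([X@nx,X@ny,X[:,:,2]],-1)[d>0]
T=P[(abs(P[:,1])<.009)&(abs(P[:,0])<.05)&(P[:,2]>.145)&(P[:,2]<.19)]
print('tube',len(T),np.percentile(T[:,0],[1,5,50,95,99]),'z',np.percentile(T[:,2],[5,50,95,99]))
A=P[(abs(P[:,1])<.03)&(abs(P[:,0])<.06)&(P[:,2]>.003)&(P[:,2]<.06)]
St=A[A[:,2]>.03]; print('stop pts',len(St)); print(np.histogram(St[:,0],np.arange(-.045,.046,.003)))
print('stop y',np.percentile(St[:,1],[2,98]))
Pl=A[(A[:,2]<.012)&(A[:,2]>.005)]; print('plate',np.percentile(Pl[:,0],[1,99]),np.percentile(Pl[:,1],[1,99]))
E
python3 e.py
```

```text
18.1083 [ 0.0685  0.3276  1.7941 -0.0001  1.0197  1.8858] 0.024858604909497966 [0.5015 0.1035 0.1498]
tube 3737 [-0.0167 -0.0146  0.0072  0.0201  0.0205] z [0.1578 0.1772 0.179  0.1795]
stop pts 488
(array([  0,   0,   0,   0,   0,   0,   4, 175,   3,   0,   0,   0,   0,
         0,   0,   0,   0,   0,   0,   0,   0,   9,  70,  60, 167,   0,
         0,   0,   0,   0]), array([-0.045, -0.042, -0.039, -0.036, -0.033, -0.03 , -0.027, -0.024,
       -0.021, -0.018, -0.015, -0.012, -0.009, -0.006, -0.003,  0.   ,
        0.003,  0.006,  0.009,  0.012,  0.015,  0.018,  0.021,  0.024,
        0.027,  0.03 ,  0.033,  0.036,  0.039,  0.042,  0.045]))
stop y [-0.0109  0.0116]
plate [-0.0395  0.0422] [-0.0296  0.0296]
```

View pics/w6.png

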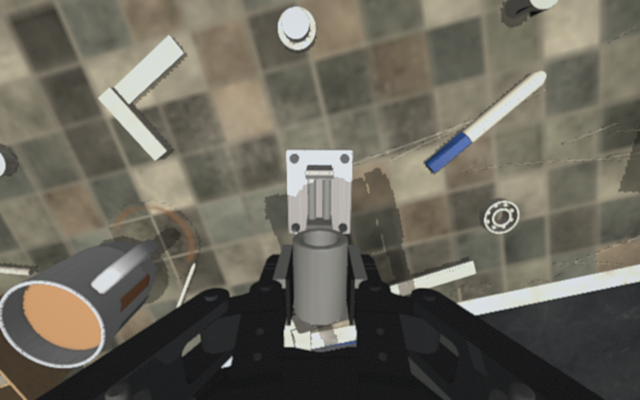

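The tube sits at (320,275), lined up with the nest, whose stop and rods show at (320,195). It needs about a 2 mm shift along nest -x before lowering.

```bash
cat > f.py <<'E'
from h import *
np.set_printoptions(precision=4,suppress=True)
n=np.radians(-14.1); nx=np.array([np.cos(n),np.sin(n),0])
N=np.array([.5013,.104,0])-nx*.0021; o=tool(np.array([np.sin(n),-np.cos(n),0]),-ez)
ctrl.move_l(N+ez*.05,o,feed=.12)
hit=ctrl.move_l(N+ez*.016,feed=.04,contact_N=7); s=ctrl.get_state(); print(hit,s['tool_pos'],s['contact_force'],s['torque'],s['clock'])
look('wrist','w7.png')
E
python3 f.py
```

```text
True [0.4988 0.1045 0.019 ] [-1.118  -0.3192  7.3458] [-0.0603  0.1333 -0.0295] 19.875
```

```bash
cat > g.py <<'E'
from h import *
np.set_printoptions(precision=4,suppress=True)
ctrl.gripper_to(.05); p=ctrl.get_state()['tool_pos']
n=np.radians(-14.1); nx=np.array([np.cos(n),np.sin(n),0]);ny=np.array([-np.sin(n),np.cos(n),0])
ctrl.move_l(p+ez*.11-nx*.0,feed=.15)
ctrl.move_l(p+ez*.16-nx*.06,feed=.2)
N=np.array([.5013,.104,0])
p,d,c=look('wrist','w8.png'); K=c['intrinsics'];E=c['extrinsics']; v,u=np.mgrid[0:400,0:640]
X=(np.stack([(u-K[0,2])/K[0,0]*d,-(v-K[1,2])/K[1,1]*d,-d],-1)-E[:3,3])@E[:3,:3]-N
P=np.stack([X@nx,X@ny,X[:,:,2]],-1)[d>0]
T=P[(abs(P[:,1])<.005)&(abs(P[:,0])<.05)&(P[:,2]>.02)&(P[:,2]<.07)]
for x in np.arange(-.03,.031,.004):
    q=T[abs(T[:,0]-x)<.002]; print(round(x,3),len(q),np.median(q[:,2]) if len(q) else None)
cv2.imwrite('pics/w8c.png',cv2.resize(p[100:300,220:420],(600,600),interpolation=cv2.INTER_CUBIC)[:,:,::-1])
print(ctrl.get_state()['clock'])
E
python3 g.py
```

```text
-0.03 33 0.04914889049751398
-0.026 55 0.04673940478993657
-0.022 44 0.041709857185039265
-0.018 49 0.047598965021017715
-0.014 50 0.04739701058442128
-0.01 52 0.04741718576866551
-0.006 46 0.04744162468730727
-0.002 54 0.047576741582597074
0.002 44 0.04725531463049509
0.006 54 0.04752687015026941
0.01 55 0.047282872031272564
0.014 55 0.04754534076355403
0.018 23 0.024828456766167982
0.022 55 0.040588083017076136
0.026 58 0.04835453141626622
0.03 29 0.04845859313851109
21.7667
```

View pics/w8c.png

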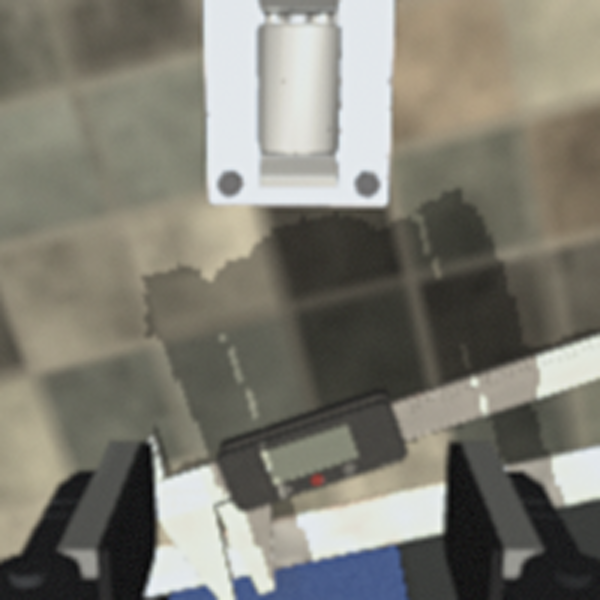

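The crop shows the tube lying level between the stops at (300,90), top surface at 47.5 mm along its whole length. Now I'll shut the door.

```bash
cat > i.py <<'E'
from h import *
np.set_printoptions(precision=4,suppress=True)
o=tool(-hx,-ez); off=hx*.003-hy*.003-ez*.014
B=lambda q: bar(q)+off
ctrl.gripper_to(.03)
ctrl.goto(B(1.85)+ez*.1,o)
hit=ctrl.move_l(B(1.85),feed=.12,contact_N=12); print(hit,ctrl.get_state()['tool_pos']-B(1.85))
if not hit:
    ctrl.gripper_to(0,f_grip=40); s=ctrl.get_state(); print(s['grip_width'],s['contact_force'],s['clock'])
    if s['grip_width']>.004:
        for q in list(np.linspace(1.85,0,12)[1:]):
            hit=ctrl.move_l(B(q),feed=.13,contact_N=30); s=ctrl.get_state(); print(round(q,2),hit,s['contact_force'])
            if hit: break
        print(s['clock'],s['grip_width'],s['tool_pos']-B(0))
E
python3 i.py
```

```text
False [ 0.0004 -0.0002  0.0004]
0.00834877865855595 [0.0615 0.4356 5.1634] 24.975
1.68 False [-0.0474 -0.7789 -1.1597]
1.51 False [-4.0498 -3.3134  1.0544]
1.35 False [-7.0939 -3.2209  3.4773]
1.18 False [-11.1297  -2.2439   9.292 ]
1.01 False [-16.4878  -0.3996  18.672 ]
0.84 False [-12.7741   1.7628  24.556 ]
0.67 False [-5.575   2.769  21.4044]
0.5 False [-1.2968 -0.3737 14.5614]
0.34 False [ 1.4662 -2.2906  6.9941]
0.17 False [ 2.1931 -2.2075  5.6539]
0.0 False [-1.2042 -2.5652  4.9644]
29.1917 0.00836954045280428 [ 0.0004 -0.0008 -0.0004]
```

```bash
cat > j.py <<'E'
from h import *
np.set_printoptions(precision=4,suppress=True)
p0=ctrl.get_state()['tool_pos']
hit=ctrl.move_l(p0+hx*.02-ez*.006,feed=.03,contact_N=20); s=ctrl.get_state(); e=s['tool_pos']-p0; print(hit,e@hx,e[2],s['contact_force'])
ctrl.gripper_to(.03); p=ctrl.get_state()['tool_pos']; ctrl.move_l(p+ez*.08,feed=.15)
n=np.radians(-14.1); ctrl.goto([.40,.11,.27],tool([np.sin(n),-np.cos(n),0],-ez))
print(ctrl.get_state()['clock'])
P,d,c=look('scene','s9.png'); K=c['intrinsics'];E=c['extrinsics']
v,u=np.mgrid[130:225,340:460]; z=d[130:225,340:460]
Q=((np.stack([(u-K[0,2])/K[0,0]*z,-(v-K[1,2])/K[1,1]*z,-z],-1)-E[:3,3])@E[:3,:3])[z>0]
r=Q-CAB; S=np.stack([r@hx,r@hy,r[:,2]],-1); 
k=(S[:,2]>.05)&(S[:,2]<.14)&(abs(S[:,1])<.11)&(abs(S[:,0]-.02)<.03); m=np.polyfit(S[k,2],S[k,0],1); k2=k&(abs(S[:,0]-np.polyval(m,S[:,2]))<.003); m=np.polyfit(S[k2,2],S[k2,0],1)
print('lean',np.arctan(m[0]),k2.sum())
B=S[(S[:,2]>.175)&(S[:,2]<.21)&(abs(S[:,1])<.05)]; print('bar',np.median(B,0))
t=look('top','t9.png')[0]
a=P[120:240,330:490];b=t[130:240,190:500]
cv2.imwrite('pics/fin.png',np.vstack([cv2.resize(a,(400,300)).copy(),cv2.resize(b,(400,142))])[:,:,::-1])
E
python3 j.py
```

```text
True -3.954374304857526e-05 1.2102807797648163e-05 [-1.0687  0.4001  5.2845]
32.375Traceback (most recent call last):
  File "j.py", line 12, in <module>
    k=(S[:,2]>.05)&(S[:,2]<.14)&(abs(S[:,1])<.11)&(abs(S[:,0]-.02)<.03); m=np.polyfit(S[k,2],S[k,0],1); k2=k&(abs(S[:,0]-np.polyval(m,S[:,2]))<.003); m=np.polyfit(S[k2,2],S[k2,0],1)
                                                                           ~~~~~~~~~~^^^^^^^^^^^^^^^^^
    raise TypeError("expected non-empty vector for x")
TypeError: expected non-empty vector for x
```

```bash
cat > k.py <<'E'
from h import *
np.set_printoptions(precision=4,suppress=True)
import sys
if len(sys.argv)>1: ctrl.goto_joints([1.113,.359,1.51,0,1.272,-.115])
P,d,c=look('scene'); K=c['intrinsics'];E=c['extrinsics']
def cl(d,K,E,u0,u1,v0,v1):
    v,u=np.mgrid[v0:v1,u0:u1]; z=d[v0:v1,u0:u1]
    Q=((np.stack([(u-K[0,2])/K[0,0]*z,-(v-K[1,2])/K[1,1]*z,-z],-1)-E[:3,3])@E[:3,:3])[z>0]
    r=Q-CAB; return np.stack([r@hx,r@hy,r[:,2]],-1)
S=cl(d,K,E,340,460,130,225)
k=(S[:,2]>.05)&(S[:,2]<.14)&(abs(S[:,1])<.11)&(abs(S[:,0]-.03)<.04)
if k.sum()>50:
    for _ in range(6):
        m=np.polyfit(S[k,2],S[k,0],1); k=k&(abs(S[:,0]-np.polyval(m,S[:,2]))<.004)
    print('lean',np.arctan(m[0]),m[1],k.sum())
t,d,c=look('top'); T=cl(d,c['intrinsics'],c['extrinsics'],355,500,130,225)
for n,S in (('s',S),('t',T)):
    B=S[(S[:,2]>.173)&(S[:,2]<.21)&(abs(S[:,1])<.05)]; print(n,'bar',len(B),np.median(B,0) if len(B) else '')
a=P[120:240,330:490];b=t[130:240,190:500]
cv2.imwrite('pics/fin.png',np.vstack([cv2.resize(a,(400,300)),cv2.resize(b,(400,142))])[:,:,::-1]); print(ctrl.get_state()['clock'])
E
python3 k.py x
```

```text
lean 0.36512451701075793 -0.009554666595140421 2568
s bar 172 [ 0.0612 -0.0004  0.1892]
t bar 246 [ 0.0633 -0.0012  0.1908]
34.3333
```

View pics/fin.png

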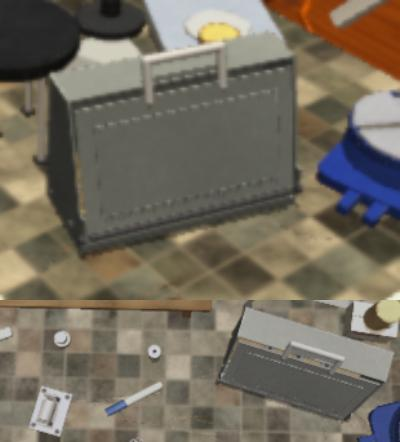

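The door plane leans 0.365 rad (shut is 0.36), the tube is in the nest, and the bystanders haven't moved. I'll give the bar a confirming push with shut fingers.

```bash
cat > l.py <<'E'
from h import *
np.set_printoptions(precision=4,suppress=True)
o=tool(-hy,-ez); b=bar(0)+hx*.0025-hy*.003-ez*.010
ctrl.gripper_to(0)
ctrl.goto(b-hx*.045+ez*.04,o); ctrl.move_l(b-hx*.045,feed=.2)
hit=ctrl.move_l(b+hx*.0,feed=.04,contact_N=15); s=ctrl.get_state(); print(hit,(s['tool_pos']-b)@hx,s['contact_force'],s['clock'])
ctrl.move_l(s['tool_pos']-hx*.05+ez*.02,feed=.2)
E
python3 l.py; python3 k.py x
```

```text
True -0.014912426357821881 [ 0.0061 -0.5317 -0.1213] 39.2917
lean 0.36512188710577637 -0.00961437436723276 2542
s bar 171 [ 0.0615 -0.0002  0.1892]
t bar 250 [ 0.0633 -0.0009  0.1903]
43.1917
```

```bash
python3 -c "
from h import *
print(ctrl.close_job())"
```

```text
the job is handed in; nothing more can be done
None
```

The job is handed in after about 43 s: the 38 mm spacer lies level in the nest and the cabinet door is shut (it did not move under a 15 N push). The other two spacers still lie in the rack, and the collet, end cap and bearing were never touched.

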